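# Pack the sample carry box and bolt its lid

## Task

Pack the red-capped white bottle and the grey weight case side by side into the white carry box, each set down gently (not dropped) and standing upright on the box's floor. Then swing the blue lid fully shut and, once it is shut, slide the bolt by its red knob all the way home through the keeper on the lid. Leave the scale, the tube rack and the amber jar where they are.

Things in the scene. Friction and masses are not known exactly. Their poses are not given: they have to be found in the camera images.
- carrier: White open carry box, fixed; origin at the centre of its underside, z up. Outer 114 (x) by 132 (y) by 90 high, walls and floor 5 thick, inside 104 by 122 by 85 deep. Blue lid hinged along its +y rim. Outside its -y wall a ledge (x -71 to 19, y -66 to -106, top z 94) carries a bolt sliding along x between two dark guide blocks (at x -65 and 12, to z 112). Yaw within about 0.3 rad.
- lid (a joint): Angle of the blue lid, rad: 0 = shut, flat on the box; 1.65 to 1.95 at the start (open, leaning away from the box). Stiff: it stays where left. Hinge line parallel to the box's x. Panel 118 (along the hinge) by 132 by 6 thick; a tongue at box x 25 to 51 reaches 178 from the hinge and carries the keeper. Push its outer face over to shut it.
- lid_hinge (a point): Middle of the lid's hinge line, level with the box rim, at x 0, y 70, z 90 in the box's frame. The point turns with the lid: its -y axis runs along the lid to the free edge, its z axis is the normal of the outer face (up when shut).
- lid_edge (a point): Middle of the lid's free edge, on its outer face, 136 from the hinge line.
- keeper (a point): Centre of the keeper, a steel loop (16 long, 15 by 15 opening) on the outer face of the lid's tongue, 156 from the hinge line. With the lid shut it lies at x 38, y -86, z 103 in the box's frame, in line with the bolt.
- bolt (a joint): Slide of the steel bolt along the box's +x, m: 0 = fully drawn back, 0.042 = fully home (its stop), its end then 12 mm through the keeper; 0 to 0.006 at the start. Needs about 3 N.
- bolt_knob (a point): Centre of the top of the bolt's upright red knob, a post 14 in diameter standing on the bolt; top at z 149 in the box's frame, post free from z 112 up. At x = -40 + slide, y = -86 in the box's frame.
- bottle: Loose white round bottle with red cap, about 120 g: body 50 in diameter and 36 high, then a sloping shoulder; the red cap is 29 in diameter from z 46 to 74 (top). Origin at the centre of its underside, z up.
- weights: Loose grey weight case, about 300 g: 40 (x) by 96 (y) by 44 high, with a black upright grip block in the middle of its top, 16 (x) by 30 (y), from z 44 to 74. Origin at the centre of its underside, z up. It fits beside the bottle only with its long side along the box's y.
- scale: Bystander: flat grey digital scale, 130 by 110 by 25 high, loose; origin at the centre of its underside.
- rack: Bystander: white test-tube rack, 90 (x) by 194 (y), 94 high with its tubes, loose; origin at the centre of its underside.
- jar: Bystander: amber jar with white cap, 48 in diameter, 85 high, loose; origin at the centre of its underside.
Not all that is in view belongs to the job. What is shaped like the weights but purple is not meant.

How it is judged:
By the outcome, as a careful person would: the job done as asked, in the order asked, and still so for the second after the job is handed in, with the robot touching nothing.
It also fails if it takes over 72 s, if anything falls off the work surface, if the arm or the gripper's body presses on something with over 40 N, if the wrist force passes 120 N, or if a joint passes its speed limit or range.

## Robot

A 6-joint arm with a two-finger parallel gripper is mounted at the origin on the work surface. World frame = base frame: x ahead of the robot, y to its left, z up, the work surface at z = 0. Lengths are in m, angles in rad, forces in N, time in s.
With the tool pointing down it reaches from about 0.35 to 0.775 m from the base axis. Payload 7.3 kg.
Tool frame: the origin (TCP) lies midway between the tips of the shut fingers; the grasp point (between the pads) lies 19 mm behind it (ctrl.pinch_z is the distance from the TCP to the grasp point, in m); z points along the fingers, y is the line along which they close (so a half turn about z gives the same grasp; the last joint's range is limited). The gripper opens to 92 mm and grips with 3 to 60 N. Pads are 19 mm wide; open, the fingers measure 130 mm over their backs; the gripper's body (75 mm by 190 mm) begins 47 mm behind the grasp point.
Start: joints at [-1.466, 0.342, 1.524, -0, 1.275, -0.146], TCP at [0.13, -0.509, 0.227] pointing down, gripper open.
Joint ranges: [-2.53, 2.53], [-0.77, 2.02], [0.04, 2.7], [-1, 4.14], [0.28, 2.66], [-3.11, 3.11]. Speed limits (rad/s): [2.57, 2.57, 3.14, 3.14, 3.14, 3.14].

## Interface

Orientations are given as [roll, pitch, yaw] about the fixed x, y, z axes, in that order (R = Rz(yaw) Ry(pitch) Rx(roll)).
In Python, from station import ctrl gives the robot as it stands.
- The arm moves only by the tool carry_out, never from a script. Its argument "motion" is a list of rows, each a list of 7 numbers: the shift along the tool's x, y, z in m, then the turn, a rotation vector about the tool's x, y, z in degrees, then the finger opening in m, from 0 to 0.0918. A call has 1 to 20 rows; each row is the pose to reach, as a shift and turn from the pose commanded when the call began, along the tool's axes at that moment; what a row does not reach only later rows make up. A row lasts 1/8 s, in which the tool goes at most 62.5 mm and 10.7 degrees, less where a joint would pass 70% of its speed; a pose out of reach is approached as far as the arm can. A call with a gripper value outside its range is refused whole. The fingers move at their own pace and stop on an object; the grip force is fixed at half the most. Time passes only in rows, so rows that repeat a pose let the fingers close. It gives the time, the measured TCP pose, the force, the opening and the grip force at its end, in the units of the state.
- ctrl.get_state(): the state, without advancing time (a new reading comes with each control period).
- ctrl.snapshot(name): name is "scene" or "side" or "wrist"; returns (picture, depth): 480x640x3 uint8, blue, green, red; 480x640 float32, m along the optical axis (not along the pixel's ray), 0 where there is no reading.
- ctrl.get_calibration(name): a dict with "vertical_fov" (degrees; the focal length in pixels is half the picture's height over the tangent of half this angle, whatever the lens; pixels are square), "cx", "cy" (the principal point, pixels), "R" (3x3) and "t" (3): a world point X has camera coordinates R X + t. Camera axes: x right, y down, z forward; pixel columns grow to the right and rows downward; lengths in m; the calibration is good to about 2 mm. A picture is of the moment at which its call begins: read the wrist's pose just before it. get_calibration takes no time and is no camera call; for the wrist camera it gives the pose at the moment of the call.
- ctrl.sign_off(): hands the job in; it is judged then, once.
Trained networks look in the newest picture that a camera, given by its name, has taken for a name from the list of things; names that differ only in an ending like _2 or _b are one class to them, and where a whole thing is asked for, a point or a joint stands for the part that bears it (a point fixed in the world has none). Each returns a list of dicts, best first, with "conf" (0 to 1); they miss things now and then, are a little off and sometimes report something else, mostly with a low value. They report only what shows in the picture. A call takes as long as a camera call. They do not tell look-alikes from the thing itself.
- ctrl.look_for(camera, label): "at" ([x, y, z] in m, in world coordinates, good to about 4 mm: the middle of the surface that is visible of it).
- ctrl.outline_of(camera, label): "mask" (480x640 bool, what is visible of it).
- ctrl.landmark_of(camera, label): "at" ([x, y, z] in m, in world coordinates, good to about 4 mm: a listed point, or the origin of a listed thing).
The state is a dict: "t": time; "joints": joint angles; "dq": joint speeds; "effort": joint torques, N m; "tcp_pos": TCP position; "tool_rot": TCP orientation; "contact_force": force on the tool from outside, world axes, zero at the start; "torque": the same for the moment, N m; "grip_width": opening from 0.0 (shut) to 1.0 (fully open); "finger_force": force on a finger pad.
Only numpy, scipy, OpenCV 4.12 (cv2) and the standard library are available. Lean on these libraries where they do the work, as an engineer would, in place of code of your own. Each camera call takes 0.05 s, during which the arm holds its last target. There are 200 camera calls.

## Working session

There is one attempt and no reset: what is moved stays moved. The work goes in short steps, Python scripts to look and compute and a tool call to move; the robot and the scene stay as the last step left them, time stands still between calls to the robot, and variables do not carry over. Pictures are saved under pics/ and viewed, at most 10 in all, crops included, and the job is handed in when it is done.

Besides the shell and the picture viewer there is one more tool, called after "Call:" as name(argument=value, ...), one argument or row to a line, values as JSON. carry_out: Moves the arm, as the interface text tells. Its arguments: {"type":"object","properties":{"motion":{"type":"array","items":{"type":"array","items":{"type":"number"}}}},"required":["motion"]}

```bash
ls; mkdir -p pics
cat > h.py <<'E'
import numpy as np,cv2
from station import ctrl
from scipy.spatial.transform import Rotation as Ro
def cloud(cam,depth):
    c=ctrl.get_calibration(cam); f=240/np.tan(np.radians(c["vertical_fov"])/2)
    v,u=np.mgrid[:480,:640]
    P=np.stack([(u-c["cx"])/f*depth,(v-c["cy"])/f*depth,depth],-1)
    return (P-np.array(c["t"]))@np.array(c["R"])
E
python3 - <<'E'
from h import *
ims=[]
for c in ("scene","side"):
    p,d=ctrl.snapshot(c); cv2.imwrite(f"pics/{c}0.png",p)
    for l in ("carrier","lid_hinge","lid_edge","keeper","bolt_knob","bottle","weights","scale","rack","jar"):
        r=ctrl.landmark_of(c,l)
        print(c,l,[(np.round(q["at"],3).tolist(),round(q["conf"],2)) for q in r[:3]])
s=ctrl.get_state();print(s["t"],s["tcp_pos"],s["tool_rot"])
E
```

```text
pics
scene carrier [([0.526, 0.066, 0.001], 0.95)]
scene lid_hinge [([0.54, 0.136, 0.091], 0.68)]
scene lid_edge [([0.544, 0.165, 0.224], 0.77)]
scene keeper [([0.584, 0.168, 0.239], 0.83)]
scene bolt_knob [([0.475, -0.014, 0.15], 0.71)]
scene bottle [([0.607, -0.239, 0.002], 0.76), ([0.542, 0.133, 0.093], 0.22)]
scene weights [([0.329, -0.257, 0.002], 0.94), ([0.455, -0.298, 0.005], 0.92)]
scene scale [([0.382, 0.343, -0.001], 0.88)]
scene rack [([0.786, -0.037, 0.002], 0.86)]
scene jar [([0.546, -0.471, 0.0], 0.57)]
side carrier [([0.532, 0.064, 0.005], 0.81)]
side lid_hinge [([0.536, 0.133, 0.093], 0.85)]
side lid_edge [([0.545, 0.168, 0.222], 0.7)]
side keeper []
side bolt_knob [([0.475, -0.014, 0.146], 0.77)]
side bottle [([0.606, -0.245, 0.001], 0.75)]
side weights [([0.449, -0.297, 0.001], 0.93), ([0.33, -0.262, -0.001], 0.67)]
side scale [([0.386, 0.346, 0.002], 0.88)]
side rack [([0.786, -0.039, -0.001], 0.65)]
side jar [([0.547, -0.471, 0.002], 0.61)]
1.1 [ 0.13034083 -0.50858037  0.22673752] [ 3.14151197e+00 -1.47944736e-05  2.50816563e-01]
```

View pics/scene0.png

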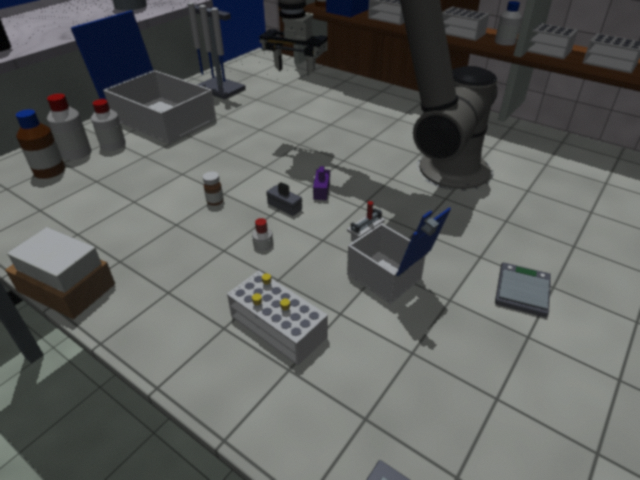

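View pics/side0.png

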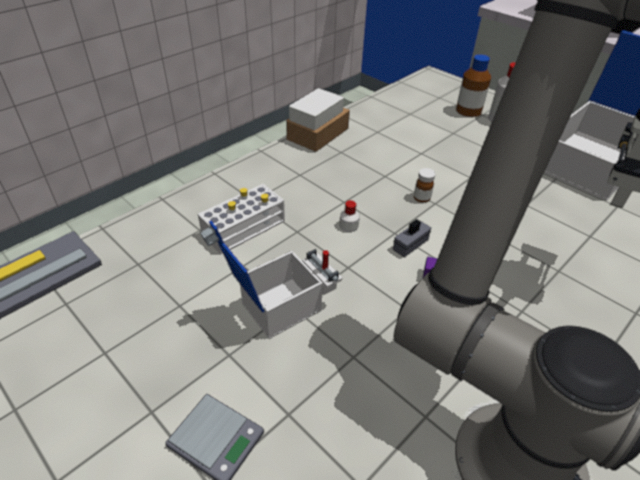

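The grey case is at about (285,200) in the scene view, so it is the (0.45,-0.30) hit; purple is at (321,183). Box, lid and knob hits agree with the picture. Next is a closer look from above the case.

```bash
cat >> h.py <<'E'
def go(p,rot):   # rot: rpy target; prints shift in tool axes and rotvec in deg
    s=ctrl.get_state(); R0=Ro.from_euler("xyz",s["tool_rot"]); 
    print("t",round(s["t"],2),"shift",np.round(R0.inv().apply(np.array(p)-s["tcp_pos"]),4),"turn",np.round((R0.inv()*Ro.from_euler("xyz",rot)).as_rotvec(degrees=True),1))
E
python3 - <<'E'
from h import *
go([.48,-.29,.27],[np.pi,0,.25])
E
```

```text
t 1.1 shift [ 0.393  -0.125  -0.0433] turn [ 0. -0.  0.]
```

Call:
carry_out(
  motion=[
    [0.39,-0.125,-0.043,0,0,0,0.05],
    [0.39,-0.125,-0.043,0,0,0,0.05],
    [0.39,-0.125,-0.043,0,0,0,0.05],
    [0.39,-0.125,-0.043,0,0,0,0.05],
    [0.39,-0.125,-0.043,0,0,0,0.05],
    [0.39,-0.125,-0.043,0,0,0,0.05],
    [0.39,-0.125,-0.043,0,0,0,0.05],
    [0.39,-0.125,-0.043,0,0,0,0.05],
    [0.39,-0.125,-0.043,0,0,0,0.05],
    [0.39,-0.125,-0.043,0,0,0,0.05],
    [0.39,-0.125,-0.043,0,0,0,0.05],
  ],
)

```text
t: 2.48
tcp_pos: [0.4763, -0.2915, 0.2698]
tool_rot: [3.141, 0.0, 0.249]
contact_force: [0.5, 0.0, 0.5]
grip_width: 0.542
finger_force: 0.0
```

```bash
cat >> h.py <<'E'
def top(cam,d,mask,zlo,zhi):
    P=cloud(cam,d)[mask&(d>0)]; P=P[(P[:,2]>zlo)&(P[:,2]<zhi)]
    r=cv2.minAreaRect((P[:,:2]*1000).astype(np.float32)); bx=cv2.boxPoints(r)/1000
    e1=bx[1]-bx[0];e2=bx[2]-bx[1]; L=e1 if np.hypot(*e1)>np.hypot(*e2) else e2
    return len(P),np.round(np.array(r[0])/1000,4),np.round(r[1],1),"long axis",round(np.arctan2(L[1],L[0]),3),np.round(np.median(P,0),4)
E
python3 - <<'E'
from h import *
p,d=ctrl.snapshot("wrist"); cv2.imwrite("pics/w1.png",p)
P=cloud("wrist",d)
for l in ("weights","bottle"):
    print(l,[(np.round(q["at"],3),round(q["conf"],2)) for q in ctrl.landmark_of("wrist",l)])
    for m in ctrl.outline_of("wrist",l)[:2]:
        k=m["mask"]; v,u=np.nonzero(k); print(m["conf"],u.min(),u.max(),v.min(),v.max())
        for a,b in ((.038,.048),(.065,.08)):
            try: print(top("wrist",d,k,a,b))
            except Exception as e: print(e)
s=ctrl.get_state();print(s["t"],s["tcp_pos"],s["tool_rot"])
E
```

```text
weights [(array([ 0.33 , -0.261, -0.001]), 0.66), (array([ 0.453, -0.298,  0.002]), 0.58)]
0.86 248 287 272 371
(699, array([ 0.332 , -0.2599]), array([94.9, 39.5]), 'long axis', np.float32(0.526), array([ 0.3032, -0.2722,  0.0425]))
(51, array([ 0.3214, -0.2658]), array([ 5.1, 14.3]), 'long axis', np.float32(-1.032), array([ 0.3214, -0.2653,  0.0723]))
0.74 267 368 191 258
(3128, array([ 0.4539, -0.2962]), array([96.1, 40.4]), 'long axis', np.float32(1.542), array([ 0.4577, -0.2933,  0.0426]))
(576, array([ 0.4538, -0.2962]), array([29.9, 16.5]), 'long axis', np.float32(1.54), array([ 0.455 , -0.296 ,  0.0723]))
bottle [(array([ 0.606, -0.238, -0.004]), 0.94)]
0.75 271 325 20 83
(761, array([ 0.6057, -0.2395]), array([41. , 44.3]), 'long axis', np.float32(-1.03), array([ 0.5981, -0.2458,  0.0407]))
(1100, array([ 0.6068, -0.239 ]), array([28.1, 28.1]), 'long axis', np.float32(1.362), array([ 0.6065, -0.2391,  0.0726]))
2.725 [ 0.47690038 -0.29092502  0.26977221] [ 3.14145873e+00 -4.04983896e-05  2.50323822e-01]
```

View pics/w1.png

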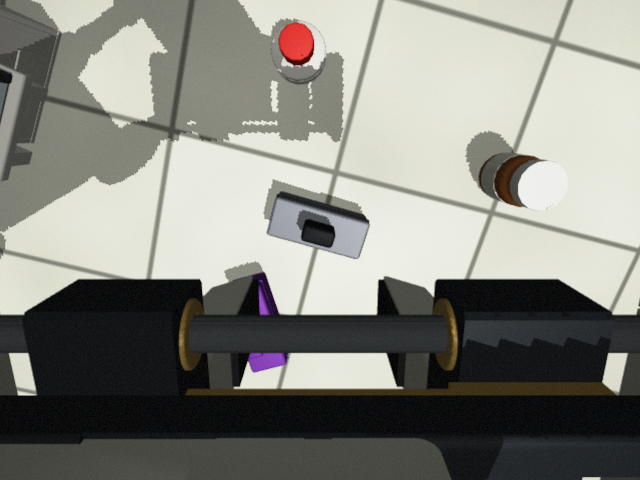

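The case (318,225) is at (0.454,-0.296), yaw -0.03; the bottle (297,48) is at (0.607,-0.239). The purple look-alike is by the fingers.

Run:
```python
from h import *
go([.4538,-.2962,.115],[np.pi,0,1.542]);go([.4538,-.2962,.048],[np.pi,0,1.542])
```

```text
t 2.73 shift [-0.0237 -0.0006  0.1548] turn [  0.   0. -74.]
t 2.73 shift [-0.0237 -0.0006  0.2218] turn [  0.   0. -74.]
```

Call:
carry_out(
  motion=[
    [-0.0237,-0.0006,0.04,0,0,-10,0.05],
    [-0.0237,-0.0006,0.08,0,0,-20,0.05],
    [-0.0237,-0.0006,0.12,0,0,-30,0.05],
    [-0.0237,-0.0006,0.15,0,0,-40,0.05],
    [-0.0237,-0.0006,0.155,0,0,-50,0.05],
    [-0.0237,-0.0006,0.155,0,0,-60,0.05],
    [-0.0237,-0.0006,0.155,0,0,-70,0.05],
    [-0.0237,-0.0006,0.165,0,0,-74,0.05],
    [-0.0237,-0.0006,0.19,0,0,-74,0.05],
    [-0.0237,-0.0006,0.21,0,0,-74,0.05],
    [-0.0237,-0.0006,0.2215,0,0,-74,0.05],
    [-0.0237,-0.0006,0.2215,0,0,-74,0.05],
    [-0.0237,-0.0006,0.2215,0,0,-74,0.0],
    [-0.0237,-0.0006,0.2215,0,0,-74,0.0],
    [-0.0237,-0.0006,0.2215,0,0,-74,0.0],
    [-0.0237,-0.0006,0.2215,0,0,-74,0.0],
    [-0.0237,-0.0006,0.2215,0,0,-74,0.0],
  ],
)

```text
t: 4.85
tcp_pos: [0.4541, -0.2961, 0.0485]
tool_rot: [3.141, 0.0, 1.542]
contact_force: [-1.0, 0.2, 2.2]
grip_width: 0.166
finger_force: 30.0
```

Run:
```python
from h import *
go([.52,-.06,.33],[np.pi,0,np.pi/2-.13])
```

```text
t 4.85 shift [ 0.2378  0.0593 -0.2816] turn [0.  0.  5.8]
```

Call:
carry_out(
  motion=[
    [0,0,-0.04,0,0,0,0],
    [0,0,-0.1,0,0,0,0],
    [0.02,0.0,-0.16,0,0,0,0],
    [0.06,0.02,-0.21,0,0,2,0],
    [0.11,0.03,-0.25,0,0,4,0],
    [0.16,0.04,-0.28,0,0,6,0],
    [0.21,0.055,-0.28,0,0,6,0],
    [0.238,0.059,-0.28,0,0,6,0],
    [0.238,0.059,-0.28,0,0,6,0],
    [0.238,0.059,-0.28,0,0,6,0],
    [0.238,0.059,-0.28,0,0,6,0],
  ],
)

```text
t: 6.22
tcp_pos: [0.5195, -0.0608, 0.3278]
tool_rot: [-3.141, 0.0, 1.436]
contact_force: [-0.5, 0.0, -2.3]
grip_width: 0.178
finger_force: 30.0
```

Run:
```python
from h import *
p,d=ctrl.snapshot("wrist"); cv2.imwrite("pics/w2.png",p)
P=cloud("wrist",d); np.save("P2.npy",P); np.save("d2.npy",d)
for l in ("carrier","lid_hinge","lid_edge","keeper","bolt_knob"):
    print(l,[(np.round(q["at"],4).tolist(),round(q["conf"],2)) for q in ctrl.landmark_of("wrist",l)[:2]])
s=ctrl.get_state();print(s["t"],s["tcp_pos"],s["tool_rot"],s["contact_force"])
# rim: points at z 84..92 around box
k=(d>0)&(abs(P[...,2]-.089)<.004)&(abs(P[...,0]-.53)<.1)&(P[...,1]>-.03)&(P[...,1]<.16)
k2=k.astype(np.uint8)
q=p.copy(); q[k]=(0,255,0); cv2.imwrite("pics/w2k.png",q)
r=cv2.minAreaRect((P[k][:,:2]*1000).astype(np.float32)); print(k.sum(),r)
```

```text
carrier [([0.5309, 0.0647, 0.0014], 0.97), ([0.7867, -0.04, 0.0006], 0.3)]
lid_hinge [([0.4793, -0.0129, 0.1478], 0.31)]
lid_edge []
keeper []
bolt_knob [([0.4778, -0.0163, 0.148], 0.59), ([0.7886, -0.0396, 0.0012], 0.46)]
6.525 [ 0.51968207 -0.06017009  0.32818844] [3.14158500e+00 5.46647295e-05 1.43690818e+00] [ 0.43040411 -0.69232726 -3.25412413]
3092 ((515.7796630859375, 41.659584045410156), (164.989013671875, 127.41384887695312), 80.29425048828125)
```

View pics/w2k.png

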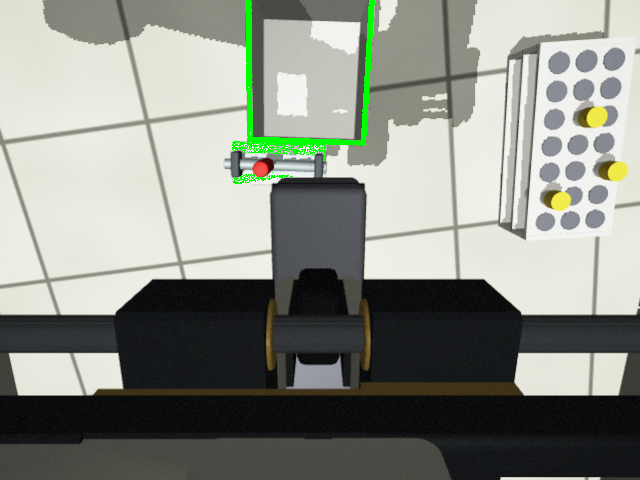

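The picture shows the box rim (green) at (245-370, 0-145), the knob at (262,168), and the case hanging square in the gripper. I'll fit the box pose and the lid angle.

Run:
```python
from h import *
P=np.load("P2.npy");d=np.load("d2.npy")
k=(d>0)&(abs(P[...,2]-.0885)<.0025)
X=P[k][:,:2]; c=np.array([.530,.065]); a=-.13
for i in range(8):
    R=np.array([[np.cos(a),-np.sin(a)],[np.sin(a),np.cos(a)]]); B=(X-c)@R
    L=B[(abs(B[:,0]+.0545)<.006)&(B[:,1]>-.055)&(B[:,1]<.07)]; Rr=B[(abs(B[:,0]-.0545)<.006)&(B[:,1]>-.055)&(B[:,1]<.07)]
    F=B[(abs(B[:,1]+.0635)<.0045)&(abs(B[:,0])<.045)]
    sl=(np.polyfit(L[:,1],L[:,0],1)[0]+np.polyfit(Rr[:,1],Rr[:,0],1)[0])/2
    dx=(np.median(L[:,0])+np.median(Rr[:,0]))/2; dy=np.median(F[:,1])+.0635
    c=c+R@[dx,dy]; a-=sl
print("box",c,a,len(L),len(Rr),len(F),np.median(Rr[:,0])-np.median(L[:,0]),"front slope",np.polyfit(F[:,0],F[:,1],1)[0])
p,d=ctrl.snapshot("side"); 
Q=cloud("side",d)
R=np.array([[np.cos(a),-np.sin(a),0],[np.sin(a),np.cos(a),0],[0,0,1]])
B=(Q-np.r_[c,0])@R
m=(d>0)&(p[...,0]>p[...,2]*1.8+20)&(abs(B[...,0])<.08)&(B[...,1]>.05)&(B[...,1]<.16)&(B[...,2]>.1)&(B[...,2]<.24)
b=B[m]; z=np.polyfit(b[:,2],b[:,1],1); print(len(b),"y at z90",np.polyval(z,.09),"angle",np.pi/2+np.arctan(z[0]),"at z121",np.polyval(z,.121),b.min(0),b.max(0))
K=P[(np.load("d2.npy")>0)&(P[...,2]>.143)&(P[...,2]<.155)]; K=K[(abs(K[:,0]-.478)<.02)&(abs(K[:,1]+.016)<.02)]; print("knob in box",((K.mean(0)-np.r_[c,0])@R))
w=lambda q:np.round(c+R[:2,:2]@np.array(q),4)
print("case at",w([-.017,.004]))
go(np.r_[w([-.017,.004]),.22],[np.pi,0,np.pi/2+a]);go(np.r_[w([-.017,.004]),.055],[np.pi,0,np.pi/2+a])
```

```text
box [0.52637019 0.06365152] -0.16769002308687592 737 751 527 0.10848511693873654 front slope 0.0015188818468849655
596 y at z90 0.07681788636289229 angle 1.7608620342989048 at z121 0.08278191362629467 [-0.06033487  0.07472463  0.10002811] [0.04011968 0.10592756 0.23931154]
knob in box [-0.03586875 -0.08569015  0.14739247]
case at [0.5103 0.0704]
t 6.58 shift [ 0.1281 -0.0267  0.1082] turn [0.  0.  1.9]
t 6.58 shift [ 0.1281 -0.0267  0.2732] turn [0.  0.  1.9]
```

Run:
```python
from h import *
c=ctrl.get_calibration("wrist"); C=-np.array(c["R"]).T@np.array(c["t"]); s=ctrl.get_state()
print(Ro.from_euler("xyz",s["tool_rot"]).inv().apply(C-s["tcp_pos"]))
```

```text
[ 0.06885844 -0.0007341  -0.15674256]
```

Call:
carry_out(
  motion=[
    [0.04,-0.01,0.0,0,0,1,0],
    [0.08,-0.02,0.03,0,0,2,0],
    [0.11,-0.0265,0.07,0,0,2,0],
    [0.117,-0.0265,0.11,0,0,2,0],
    [0.117,-0.0265,0.13,0,0,2,0],
    [0.117,-0.0265,0.16,0,0,2,0],
    [0.117,-0.0265,0.19,0,0,2,0],
    [0.117,-0.0265,0.22,0,0,2,0],
    [0.117,-0.0265,0.245,0,0,2,0],
    [0.117,-0.0265,0.26,0,0,2,0],
    [0.117,-0.0265,0.268,0,0,2,0],
    [0.117,-0.0265,0.2705,0,0,2,0],
    [0.117,-0.0265,0.272,0,0,2,0],
    [0.117,-0.0265,0.273,0,0,2,0],
  ],
)

```text
t: 8.32
tcp_pos: [0.5094, 0.0597, 0.0557]
tool_rot: [3.14, -0.0, 1.403]
contact_force: [0.2, 0.1, -2.8]
grip_width: 0.171
finger_force: 30.0
```

Call:
carry_out(
  motion=[
    [0,0,0.001,0,0,0,0],
    [0,0,0.0018,0,0,0,0],
    [0,0,0.0024,0,0,0,0],
    [0,0,0.0024,0,0,0,0],
  ],
)

```text
t: 8.82
tcp_pos: [0.5091, 0.0596, 0.0534]
tool_rot: [3.141, 0.0, 1.403]
contact_force: [-4.1, -0.9, 5.8]
grip_width: 0.169
finger_force: 30.0
```

Call:
carry_out(
  motion=[
    [0,0,0,0,0,0,0.024],
    [0,0,0,0,0,0,0.024],
    [0,0,-0.01,0,0,0,0.024],
    [0,0,-0.04,0,0,0,0.024],
    [0,0,-0.09,0,0,0,0.024],
    [0,-0.02,-0.14,0,0,0,0],
    [-0.03,-0.02,-0.19,0,0,0,0],
    [-0.06,-0.0,-0.21,0,0,0,0],
    [-0.06,-0.0,-0.21,0,0,0,0],
  ],
)

```text
t: 9.95
tcp_pos: [0.5003, -0.0012, 0.2652]
tool_rot: [3.136, 0.0, 1.4]
contact_force: [0.1, 0.1, -0.1]
grip_width: 0.007
finger_force: 0.0
```

```bash
cat >> h.py <<'E'
c0=np.array([.5264,.0637]); a0=-.1677
RB=np.array([[np.cos(a0),-np.sin(a0),0],[np.sin(a0),np.cos(a0),0],[0,0,1]])
w=lambda x,y,z:np.r_[c0,0]+RB@np.array([x,y,z])
tobox=lambda q:(q-np.r_[c0,0])@RB
E
python3 - <<'E'
from h import *
p,d=ctrl.snapshot("wrist"); cv2.imwrite("pics/w3.png",p)
B=tobox(cloud("wrist",d))
for lo,hi in((.043,.053),(.068,.083)):
    m=(d>0)&(abs(B[...,0])<.049)&(abs(B[...,1])<.057)&(B[...,2]>lo)&(B[...,2]<hi)
    b=B[m]; print(len(b),cv2.minAreaRect((b[:,:2]*1000).astype(np.float32)),np.median(b,0))
s=ctrl.get_state();print(s["t"],s["tcp_pos"],s["contact_force"])
psi=np.pi/2+a0
for q in ((.034,-.007,.20),(.034,-.007,.035)): go(w(*q),[np.pi,0,psi])
E
```

```text
4016 ((-19.817337036132812, -6.3021087646484375), (39.96702194213867, 95.44059753417969), 0.29979610443115234) [-0.01919818 -0.00203388  0.0460578 ]
681 ((-19.78426742553711, -6.822723388671875), (29.402666091918945, 15.244184494018555), 89.85359191894531) [-0.01970632 -0.00655417  0.07584196]
10.0 [ 4.99183237e-01 -9.81002385e-06  2.63629746e-01] [-1.10265218  0.16181962 -0.72389753]
t 10.0 shift [0.0605 0.05   0.0637] turn [ 0.1 -0.  -0.1]
t 10.0 shift [0.0604 0.0497 0.2287] turn [ 0.1 -0.  -0.1]
```

View pics/w3.png

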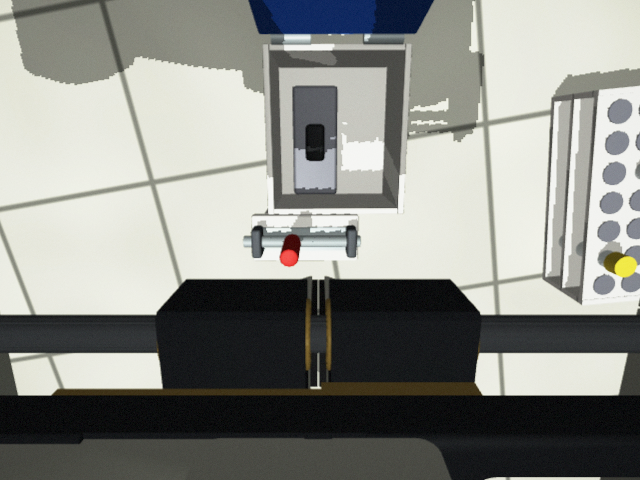

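The case stands square in the box (box x -19.8, y -6.5 mm; pixel 315,140). I'll nudge it about 8 mm toward the -x wall with shut fingers, sensing the contact.

Call:
carry_out(
  motion=[
    [0.03,0.02,0.03,0,0,0,0],
    [0.06,0.043,0.06,0,0,0,0],
    [0.0605,0.043,0.09,0,0,0,0],
    [0.0605,0.043,0.14,0,0,0,0],
    [0.0605,0.043,0.18,0,0,0,0],
    [0.0605,0.043,0.21,0,0,0,0],
    [0.0605,0.043,0.226,0,0,0,0],
    [0.0605,0.043,0.226,0,0,0,0],
    [0.0605,0.04,0.226,0,0,0,0],
    [0.0605,0.036,0.226,0,0,0,0],
    [0.0605,0.033,0.226,0,0,0,0],
    [0.0605,0.033,0.226,0,0,0,0],
  ],
)

```text
t: 11.5
tcp_pos: [0.5431, 0.0545, 0.038]
tool_rot: [3.138, -0.0, 1.403]
contact_force: [4.3, -0.2, 3.7]
grip_width: 0.007
finger_force: 2.5
```

Call:
carry_out(
  motion=[
    [0,-0.002,0,0,0,0,0],
    [0,-0.004,0,0,0,0,0],
    [0,-0.006,0,0,0,0,0],
    [0,-0.0075,0,0,0,0,0],
    [0,-0.0075,0,0,0,0,0],
  ],
)

```text
t: 12.12
tcp_pos: [0.54, 0.0551, 0.0401]
tool_rot: [3.128, -0.001, 1.402]
contact_force: [10.3, -2.0, 12.3]
grip_width: 0.007
finger_force: 8.2
```

Call:
carry_out(
  motion=[
    [0,0.008,0,0,0,0,0],
    [0,0.008,-0.03,0,0,0,0],
    [0,0.008,-0.08,0,0,0,0],
    [-0.03,0.008,-0.13,0,0,0,0],
    [-0.06,0.008,-0.17,0,0,0,0.05],
    [-0.06,0.008,-0.2,0,0,0,0.05],
    [-0.06,0.008,-0.2,0,0,0,0.05],
  ],
)

```text
t: 13.0
tcp_pos: [0.5323, -0.0049, 0.2384]
tool_rot: [3.139, -0.0, 1.402]
contact_force: [0.1, 0.8, 0.3]
grip_width: 0.278
finger_force: 0.0
```

Run:
```python
from h import *
p,d=ctrl.snapshot("wrist")
B=tobox(cloud("wrist",d))
for lo,hi in((.043,.053),(.068,.083)):
    m=(d>0)&(abs(B[...,0])<.049)&(abs(B[...,1])<.057)&(B[...,2]>lo)&(B[...,2]<hi)
    b=B[m]; print(len(b),cv2.minAreaRect((b[:,:2]*1000).astype(np.float32)),np.median(b,0))
psi=a0
for q in ((.6068,-.239,.20),(.6068,-.239,.045)): go(q,[np.pi,0,psi])
```

```text
4586 ((-18.813507080078125, -7.464389801025391), (95.59115600585938, 39.94041442871094), 89.96180725097656) [-0.01743736 -0.00241654  0.04591563]
810 ((-18.68254852294922, -7.477320671081543), (28.689823150634766, 16.169647216796875), 89.99809265136719) [-0.01824303 -0.0072079   0.07568998]
t 13.05 shift [-0.2186  0.1135  0.0365] turn [-0.  0. 90.]
t 13.05 shift [-0.2186  0.1137  0.1915] turn [-0.  0. 90.]
```

The push did not move the case; the finger carriage caught on the grip block. Instead I'll re-grip the block and carry the case a few mm toward the wall, sensing for wall contact.

Run:
```python
from h import *
print(tobox(ctrl.get_state()["tcp_pos"]))
psi=np.pi/2+a0
for q in ((-.0187,-.0075,.20),(-.0187,-.0075,.0545)): go(w(*q),[np.pi,0,psi])
```

```text
[ 0.01643453 -0.06639707  0.23663348]
t 13.05 shift [ 0.0589 -0.0351  0.0367] turn [-0.1 -0.  -0. ]
t 13.05 shift [ 0.0589 -0.035   0.1822] turn [-0.1 -0.  -0. ]
```

Call:
carry_out(
  motion=[
    [0.03,-0.018,0.0,0,0,0,0.024],
    [0.055,-0.033,0.03,0,0,0,0.024],
    [0.059,-0.035,0.06,0,0,0,0.024],
    [0.059,-0.035,0.09,0,0,0,0.024],
    [0.059,-0.035,0.13,0,0,0,0.024],
    [0.059,-0.035,0.16,0,0,0,0.024],
    [0.059,-0.035,0.182,0,0,0,0.024],
    [0.059,-0.035,0.182,0,0,0,0.024],
    [0.059,-0.035,0.182,0,0,0,0.0],
    [0.059,-0.035,0.182,0,0,0,0.0],
    [0.059,-0.035,0.182,0,0,0,0.0],
    [0.059,-0.035,0.182,0,0,0,0.0],
    [0.059,-0.035,0.179,0,0,0,0.0],
    [0.059,-0.035,0.179,0,0,0,0.0],
  ],
)

```text
t: 14.8
tcp_pos: [0.5076, 0.0594, 0.0581]
tool_rot: [3.141, -0.0, 1.403]
contact_force: [-0.9, 0.2, -3.2]
grip_width: 0.172
finger_force: 30.0
```

Call:
carry_out(
  motion=[
    [0,-0.002,0,0,0,0,0],
    [0,-0.004,0,0,0,0,0],
    [0,-0.004,0,0,0,0,0],
  ],
)

```text
t: 15.18
tcp_pos: [0.5032, 0.0602, 0.0577]
tool_rot: [-3.141, 0.0, 1.403]
contact_force: [0.4, 0.1, -3.4]
grip_width: 0.172
finger_force: 30.0
```

Call:
carry_out(
  motion=[
    [0,-0.0015,0,0,0,0,0],
    [0,-0.003,0,0,0,0,0],
    [0,-0.003,0,0,0,0,0],
  ],
)

```text
t: 15.55
tcp_pos: [0.5005, 0.0606, 0.0578]
tool_rot: [3.142, 0.0, 1.403]
contact_force: [-0.1, -0.8, -3.8]
grip_width: 0.174
finger_force: 30.0
```

Call:
carry_out(
  motion=[
    [0,-0.001,0,0,0,0,0],
    [0,-0.002,0,0,0,0,0],
    [0,-0.002,0,0,0,0,0],
  ],
)

```text
t: 15.92
tcp_pos: [0.5004, 0.0606, 0.058]
tool_rot: [3.138, -0.0, 1.403]
contact_force: [6.3, -1.5, -7.7]
grip_width: 0.173
finger_force: 36.3
```

Call:
carry_out(
  motion=[
    [0,0.003,0,0,0,0,0],
    [0,0.003,0.0025,0,0,0,0],
    [0,0.003,0.0035,0,0,0,0],
    [0,0.003,0.0042,0,0,0,0],
    [0,0.003,0.0042,0,0,0,0],
  ],
)

```text
t: 16.55
tcp_pos: [0.5012, 0.0605, 0.0544]
tool_rot: [-3.141, 0.0, 1.403]
contact_force: [-2.2, -1.4, 5.8]
grip_width: 0.171
finger_force: 30.0
```

Call:
carry_out(
  motion=[
    [0,0,0,0,0,0,0.0195],
    [0,0,0,0,0,0,0.0195],
    [0,0.001,-0.005,0,0,0,0.0195],
    [0,0.001,-0.02,0,0,0,0.0195],
    [0,0.001,-0.06,0,0,0,0.0195],
    [0,0.0,-0.11,0,0,0,0.05],
    [-0.04,0.02,-0.16,0,0,0,0.05],
    [-0.08,0.04,-0.18,0,0,0,0.05],
    [-0.08,0.04,-0.18,0,0,0,0.05],
  ],
)

```text
t: 17.68
tcp_pos: [0.5289, -0.0277, 0.2364]
tool_rot: [3.137, 0.001, 1.399]
contact_force: [0.1, 0.7, -0.3]
grip_width: 0.542
finger_force: 0.0
```

Run:
```python
from h import *
p,d=ctrl.snapshot("wrist")
B=tobox(cloud("wrist",d))
for lo,hi in((.043,.053),(.068,.083)):
    m=(d>0)&(abs(B[...,0])<.049)&(abs(B[...,1])<.057)&(B[...,2]>lo)&(B[...,2]<hi)
    b=B[m]; print(len(b),cv2.minAreaRect((b[:,:2]*1000).astype(np.float32)),np.median(b,0))
for q in ((.6068,-.239,.20),(.6068,-.239,.048)): go(q,[np.pi,0,a0])
```

```text
4883 ((-27.671724319458008, -6.2652130126953125), (40.107757568359375, 95.75143432617188), 0.0926002487540245) [-0.0259038  -0.00197704  0.04612619]
873 ((-27.495088577270508, -6.348270416259766), (28.857704162597656, 16.092132568359375), 89.63008117675781) [-0.02690233 -0.00621721  0.07601042]
t 17.73 shift [-0.1965  0.1141  0.0349] turn [ 0.1 -0.1 89.8]
t 17.73 shift [-0.1965  0.1139  0.1869] turn [ 0.1 -0.1 89.8]
```

The case is now at box x -27.6, leaving 59.6 mm for the 50 mm bottle. Next, the bottle.

Call:
carry_out(
  motion=[
    [-0.03,0.02,0.0,0,0,10,0.05],
    [-0.07,0.04,0.0,0,0,20,0.05],
    [-0.11,0.06,0.0,0,0,30,0.05],
    [-0.15,0.085,0.0,0,0,40,0.05],
    [-0.18,0.105,0.01,0,0,50,0.05],
    [-0.1965,0.114,0.03,0,0,60,0.05],
    [-0.1965,0.114,0.05,0,0,70,0.05],
    [-0.1965,0.114,0.07,0,0,80,0.05],
    [-0.1965,0.114,0.1,0,0,89.8,0.05],
    [-0.1965,0.114,0.13,0,0,89.8,0.05],
    [-0.1965,0.114,0.16,0,0,89.8,0.05],
    [-0.1965,0.114,0.18,0,0,89.8,0.05],
    [-0.1965,0.114,0.1868,0,0,89.8,0.05],
    [-0.1965,0.114,0.1868,0,0,89.8,0.05],
    [-0.1965,0.114,0.1868,0,0,89.8,0.0],
    [-0.1965,0.114,0.1868,0,0,89.8,0.0],
    [-0.1965,0.114,0.1868,0,0,89.8,0.0],
    [-0.1965,0.114,0.1868,0,0,89.8,0.0],
  ],
)

```text
t: 19.98
tcp_pos: [0.6074, -0.2382, 0.0475]
tool_rot: [3.141, -0.001, -0.165]
contact_force: [-0.4, -1.2, 2.7]
grip_width: 0.307
finger_force: 29.9
```

Run:
```python
from h import *
s=ctrl.get_state(); print(s["grip_width"]*91.8, s["finger_force"])
for q in ((.022,-.018,.22),(.022,-.018,.055)): go(w(*q),[np.pi,0,a0])
```

```text
28.2078360191215 29.896987080574036
t 19.98 shift [-0.1073 -0.2664 -0.1728] turn [ 0.  -0.1  0.2]
t 19.98 shift [-0.1075 -0.2664 -0.0078] turn [ 0.  -0.1  0.2]
```

Call:
carry_out(
  motion=[
    [0,0,-0.04,0,0,0,0],
    [0,0,-0.09,0,0,0,0],
    [-0.02,-0.03,-0.14,0,0,0,0],
    [-0.04,-0.08,-0.173,0,0,0,0],
    [-0.06,-0.13,-0.173,0,0,0,0],
    [-0.08,-0.18,-0.173,0,0,0,0],
    [-0.1,-0.23,-0.173,0,0,0,0],
    [-0.107,-0.2614,-0.17,0,0,0,0],
    [-0.107,-0.2614,-0.15,0,0,0,0],
    [-0.107,-0.2614,-0.12,0,0,0,0],
    [-0.107,-0.2614,-0.09,0,0,0,0],
    [-0.107,-0.2614,-0.06,0,0,0,0],
    [-0.107,-0.2614,-0.035,0,0,0,0],
    [-0.107,-0.2614,-0.018,0,0,0,0],
    [-0.107,-0.2614,-0.01,0,0,0,0],
    [-0.107,-0.2614,-0.008,0,0,0,0],
    [-0.107,-0.2614,-0.008,0,0,0,0],
  ],
)

```text
t: 22.1
tcp_pos: [0.5447, 0.0375, 0.0553]
tool_rot: [3.142, -0.001, -0.165]
contact_force: [0.5, 0.4, -0.4]
grip_width: 0.307
finger_force: 29.9
```

Call:
carry_out(
  motion=[
    [0,0,0.001,0,0,0,0],
    [0,0,0.002,0,0,0,0],
    [0,0,0.002,0,0,0,0],
  ],
)

```text
t: 22.48
tcp_pos: [0.5444, 0.0375, 0.0529]
tool_rot: [3.142, -0.0, -0.165]
contact_force: [0.9, -0.1, -1.1]
grip_width: 0.308
finger_force: 29.9
```

Call:
carry_out(
  motion=[
    [0,0,0.0008,0,0,0,0],
    [0,0,0.0015,0,0,0,0],
    [0,0,0.0015,0,0,0,0],
  ],
)

```text
t: 22.85
tcp_pos: [0.5448, 0.0373, 0.0524]
tool_rot: [3.141, -0.001, -0.165]
contact_force: [-2.7, -0.5, 7.8]
grip_width: 0.31
finger_force: 29.9
```

Call:
carry_out(
  motion=[
    [0,0,0,0,0,0,0.033],
    [0,0,0,0,0,0,0.033],
    [0,0,-0.01,0,0,0,0.033],
    [0,0,-0.04,0,0,0,0.033],
    [0,0,-0.09,0,0,0,0.033],
    [0,0,-0.15,0,0,0,0],
    [-0.04,0,-0.2,0,0,0,0],
    [-0.08,0,-0.24,0,0,0,0],
    [-0.1,0,-0.25,0,0,0,0],
    [-0.1,0,-0.25,0,0,0,0],
  ],
)

```text
t: 24.1
tcp_pos: [0.4453, 0.0541, 0.3031]
tool_rot: [-3.141, -0.004, -0.164]
contact_force: [-0.1, -0.3, 0.5]
grip_width: 0.005
finger_force: 0.0
```

Run:
```python
from h import *
p,d=ctrl.snapshot("wrist"); cv2.imwrite("pics/w4.png",p)
B=tobox(cloud("wrist",d))
for lo,hi in((.043,.053),(.068,.083)):
    m=(d>0)&(abs(B[...,0])<.049)&(abs(B[...,1])<.057)&(B[...,2]>lo)&(B[...,2]<hi)
    for side in (m&(B[...,0]<-.006),m&(B[...,0]>=-.006)):
        b=B[side]; print(len(b),cv2.minAreaRect((b[:,:2]*1000).astype(np.float32)) if len(b) else 0,np.median(b,0))
m=(d>0)&(B[...,2]>.1)&(B[...,1]>.06)&(abs(B[...,0])<.08); print("lid",m.sum())
if m.sum()>50: z=np.polyfit(B[m][:,2],B[m][:,1],1); print(z, np.pi/2+np.arctan(z[0]))
# push-lid way points (closed fingers): behind the lid
for q in ((0,.02,.30),(0,.16,.30),(0,.16,.19)): print(q);go(w(*q),[np.pi,0,a0+np.pi/2])
```

```text
3137 ((-25.251556396484375, -7.849220275878906), (37.34242248535156, 95.94673919677734), 0.17612595856189728) [-0.02478762 -0.00895986  0.04641182]
635 ((18.102148056030273, -7.356636047363281), (47.53471755981445, 92.42782592773438), 0.1897367388010025) [ 0.01138837 -0.01990461  0.04505603]
559 ((-24.454788208007812, -7.4865312576293945), (15.549619674682617, 29.076875686645508), 0.1220444068312645) [-0.02468276 -0.008065    0.07609806]
822 ((21.790538787841797, -24.166553497314453), (28.023012161254883, 27.496906280517578), 89.84050750732422) [ 0.02177497 -0.02370498  0.07634996]
lid 24260
[0.23800089 0.04715295] 1.8044502231512396
(0, 0.02, 0.3)
t 24.15 shift [ 0.078  -0.0428  0.0022] turn [  0.1  -0.1 -89.8]
(0, 0.16, 0.3)
t 24.15 shift [ 0.0784 -0.1828  0.0022] turn [  0.1  -0.1 -89.8]
(0, 0.16, 0.19)
t 24.15 shift [ 0.0782 -0.1828  0.1122] turn [  0.1  -0.1 -89.8]
```

View pics/w4.png

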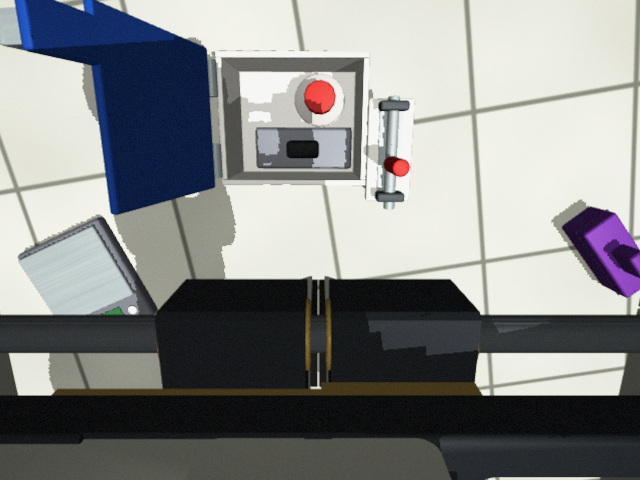

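Both items stand upright in the box, clear of each other (bottle cap at (320,97), case at (303,148)). Now I'll take the shut fingers over and behind the lid.

Call:
carry_out(
  motion=[
    [0.01,-0.02,0,0,0,-10,0],
    [0.015,-0.05,0,0,0,-20,0],
    [0.02,-0.08,0,0,0,-30,0],
    [0.03,-0.11,0,0,0,-40,0],
    [0.04,-0.14,0,0,0,-50,0],
    [0.05,-0.17,0,0,0,-60,0],
    [0.058,-0.183,0,0,0,-70,0],
    [0.058,-0.183,0,0,0,-80,0],
    [0.058,-0.183,0.02,0,0,-90,0],
    [0.058,-0.183,0.05,0,0,-90,0],
    [0.058,-0.183,0.08,0,0,-90,0],
    [0.058,-0.183,0.09,0,0,-90,0],
    [0.058,-0.183,0.09,0,0,-90,0],
  ],
)

```text
t: 25.78
tcp_pos: [0.5331, 0.2248, 0.2104]
tool_rot: [-3.14, 0.001, 1.406]
contact_force: [-0.3, -0.4, -0.0]
grip_width: 0.004
finger_force: 0.0
```

Run:
```python
from h import *
s=ctrl.get_state(); b=tobox(s["tcp_pos"]); print(b,s["tool_rot"])
for t in (100,90,80,70,60,50,40,30,20,10,3,0):
    r=np.radians(t); y=.07-.125*np.cos(r)+.006*np.sin(r)+.008; z=.09+.125*np.sin(r)+.006*np.cos(r)-.002
    print(t, np.round([y-b[1], b[0]+.02, b[2]-z],3))
```

```text
[-0.02023755  0.15995295  0.21040615] [-3.13998629e+00  8.49025191e-04  1.40597640e+00]
100 [-0.054 -0.     0.   ]
90 [-0.076 -0.    -0.003]
80 [-0.098 -0.    -0.002]
70 [-0.119 -0.     0.003]
60 [-0.139 -0.     0.011]
50 [-0.158 -0.     0.023]
40 [-0.174 -0.     0.037]
30 [-0.187 -0.     0.055]
20 [-0.197 -0.     0.074]
10 [-0.204 -0.     0.095]
3 [-0.206 -0.     0.11 ]
0 [-0.207 -0.     0.116]
```

Call:
carry_out(
  motion=[
    [-0.025,0,0,0,0,0,0],
    [-0.045,0,0,0,0,0,0],
    [-0.055,0,0,0,0,0,0],
    [-0.066,0,-0.002,0,0,0,0],
    [-0.076,0,-0.003,0,0,0,0],
    [-0.087,0,-0.002,0,0,0,0],
    [-0.098,0,-0.002,0,0,0,0],
    [-0.108,0,0.0,0,0,0,0],
    [-0.119,0,0.003,0,0,0,0],
    [-0.129,0,0.007,0,0,0,0],
    [-0.139,0,0.011,0,0,0,0],
  ],
)

```text
t: 27.15
tcp_pos: [0.5099, 0.0871, 0.1998]
tool_rot: [-3.141, 0.0, 1.406]
contact_force: [-0.0, 2.5, 0.3]
grip_width: 0.007
finger_force: 0.7
```

Contact with the lid is light and it is following. Continuing down.

Call:
carry_out(
  motion=[
    [-0.01,0,0.006,0,0,0,0],
    [-0.019,0,0.012,0,0,0,0],
    [-0.028,0,0.019,0,0,0,0],
    [-0.035,0,0.026,0,0,0,0],
    [-0.042,0,0.035,0,0,0,0],
    [-0.048,0,0.044,0,0,0,0],
    [-0.053,0,0.053,0,0,0,0],
    [-0.058,0,0.063,0,0,0,0],
    [-0.062,0,0.074,0,0,0,0],
    [-0.065,0,0.084,0,0,0,0],
    [-0.067,0,0.094,0,0,0,0],
    [-0.067,0,0.1,0,0,0,0],
  ],
)

```text
t: 28.65
tcp_pos: [0.499, 0.0214, 0.0996]
tool_rot: [-3.141, 0.001, 1.406]
contact_force: [-0.8, -0.8, 1.4]
grip_width: 0.006
finger_force: 0.5
```

Call:
carry_out(
  motion=[
    [0,0,0.002,0,0,0,0],
    [0,0,0.004,0,0,0,0],
    [0,0,0.0055,0,0,0,0],
    [0,0,0.0055,0,0,0,0],
  ],
)

```text
t: 29.15
tcp_pos: [0.4993, 0.0217, 0.0961]
tool_rot: [3.141, 0.0, 1.406]
contact_force: [-4.5, 1.0, 10.5]
grip_width: 0.004
finger_force: 5.6
```

Run:
```python
from h import *
print(tobox(ctrl.get_state()["tcp_pos"]))
for q in ((-.075,-.13,.25),(-.075,-.086,.12)): go(w(*q),[np.pi,0,a0+np.pi/2])
```

```text
[-0.01973992 -0.04594814  0.09608889]
t 29.15 shift [-0.0839 -0.0554 -0.1539] turn [0.1 0.  0.2]
t 29.15 shift [-0.0399 -0.0554 -0.024 ] turn [0.1 0.  0.2]
```

Call:
carry_out(
  motion=[
    [0,0,-0.03,0,0,0,0],
    [0,0,-0.08,0,0,0,0],
    [-0.03,-0.02,-0.12,0,0,0,0],
    [-0.07,-0.05,-0.154,0,0,0,0],
    [-0.084,-0.0555,-0.154,0,0,0,0],
    [-0.084,-0.0555,-0.154,0,0,0,0],
  ],
)

```text
t: 29.9
tcp_pos: [0.4304, -0.0524, 0.2486]
tool_rot: [3.141, -0.0, 1.404]
contact_force: [0.3, 0.5, -0.6]
grip_width: 0.005
finger_force: 0.0
```

Run:
```python
from h import *
p,d=ctrl.snapshot("wrist"); cv2.imwrite("pics/w5.png",p)
B=tobox(cloud("wrist",d))
m=(d>0)&(abs(B[...,0])<.05)&(abs(B[...,1])<.06)&(B[...,2]>.08)
b=B[m]; print("lid z",np.median(b[:,2]),np.polyfit(b[:,1],b[:,2],1))
m=(d>0)&(abs(B[...,0]+.03)<.03)&(abs(B[...,1]+.086)<.02)&(B[...,2]>.143)&(B[...,2]<.155); print("knob",m.sum(),B[m].mean(0))
print(tobox(ctrl.get_state()["tcp_pos"]))
for q in ((-.075,-.086,.12),): go(w(*q),[np.pi,0,a0+np.pi/2])
```

```text
lid z 0.09527929854048832 [0.01194796 0.09538023]
knob 375 [-0.03675038 -0.08533124  0.1468734 ]
[-0.07507192 -0.12993782  0.24810595]
t 29.95 shift [0.0439 0.0003 0.1281] turn [-0.  -0.   0.1]
```

View pics/w5.png

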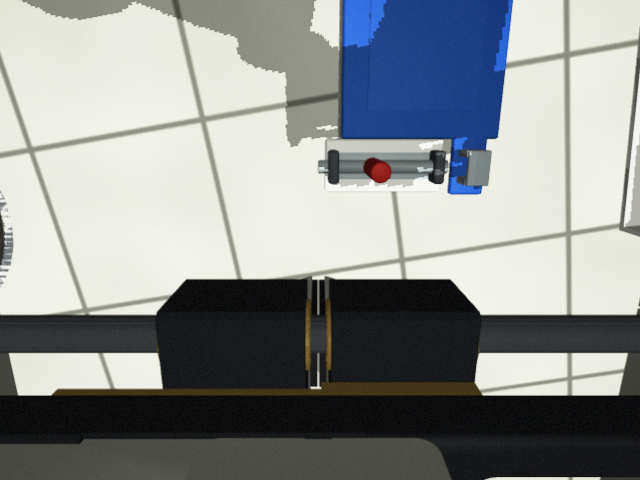

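The lid lies flat and the keeper (478,167) lines up with the bolt; the knob is at (378,170). Now I'll push the bolt home.

Call:
carry_out(
  motion=[
    [0.03,0,0.03,0,0,0,0],
    [0.044,0,0.07,0,0,0,0],
    [0.044,0,0.11,0,0,0,0],
    [0.044,0,0.128,0,0,0,0],
    [0.044,0,0.128,0,0,0,0],
    [0.044,0.006,0.128,0,0,0,0],
    [0.044,0.012,0.128,0,0,0,0],
    [0.044,0.018,0.128,0,0,0,0],
    [0.044,0.024,0.128,0,0,0,0],
    [0.044,0.03,0.128,0,0,0,0],
    [0.044,0.036,0.128,0,0,0,0],
    [0.044,0.042,0.128,0,0,0,0],
    [0.044,0.046,0.128,0,0,0,0],
    [0.044,0.046,0.128,0,0,0,0],
  ],
)

```text
t: 31.7
tcp_pos: [0.4838, -0.0164, 0.1207]
tool_rot: [3.141, 0.0, 1.406]
contact_force: [-0.5, -0.5, -0.3]
grip_width: 0.006
finger_force: 0.0
```

Call:
carry_out(
  motion=[
    [0,0.003,0,0,0,0,0],
    [0,0.006,0,0,0,0,0],
    [0,0.006,0,0,0,0,0],
  ],
)

```text
t: 32.08
tcp_pos: [0.4894, -0.0173, 0.1207]
tool_rot: [3.141, 0.0, 1.406]
contact_force: [-1.8, -1.4, -0.8]
grip_width: 0.005
finger_force: 0.6
```

Call:
carry_out(
  motion=[
    [0,0.003,0,0,0,0,0],
    [0,0.006,0,0,0,0,0],
    [0,0.009,0,0,0,0,0],
    [0,0.009,0,0,0,0,0],
  ],
)

```text
t: 32.58
tcp_pos: [0.4912, -0.0175, 0.1205]
tool_rot: [-3.126, 0.001, 1.407]
contact_force: [-28.1, 1.6, 20.7]
grip_width: 0.002
finger_force: 14.7
```

Run:
```python
from h import *
print(tobox(ctrl.get_state()["tcp_pos"]))
for c in ("side","scene"):
    p,d=ctrl.snapshot(c); print([(np.round(tobox(np.array(q["at"])),4),q["conf"]) for q in ctrl.landmark_of(c,"bolt_knob")[:1]])
```

```text
[-0.02117634 -0.08597049  0.12050714]
[(array([-0.001 ,  0.0686,  0.0883]), 0.67)]
[(array([ 0.0024, -0.0882,  0.1499]), 0.69)]
```

The force rose sharply to 28 N, which is the end stop. Backing off to verify.

Call:
carry_out(
  motion=[
    [0,-0.008,0,0,0,0,0],
    [0,-0.02,0,0,0,0,0],
    [0,-0.03,-0.05,0,0,0,0],
    [-0.03,-0.04,-0.1,0,0,0,0],
    [-0.05,-0.04,-0.13,0,0,0,0],
    [-0.05,-0.04,-0.13,0,0,0,0],
  ],
)

```text
t: 33.52
tcp_pos: [0.4516, -0.0627, 0.2531]
tool_rot: [3.135, 0.001, 1.404]
contact_force: [0.4, 0.4, -0.5]
grip_width: 0.002
finger_force: 0.0
```

Run:
```python
from h import *
p,d=ctrl.snapshot("wrist"); cv2.imwrite("pics/w6.png",p)
B=tobox(cloud("wrist",d))
m=(d>0)&(abs(B[...,0])<.05)&(abs(B[...,1])<.06)&(B[...,2]>.08)
print("lid z",np.polyfit(B[m][:,1],B[m][:,2],1))
m=(d>0)&(abs(B[...,0])<.03)&(abs(B[...,1]+.086)<.02)&(B[...,2]>.143)&(B[...,2]<.155); print("knob",m.sum(),B[m].mean(0))
```

```text
lid z [0.01439515 0.09408209]
knob 364 [ 1.36050974e-04 -8.51619648e-02  1.45537528e-01]
```

View pics/w6.png

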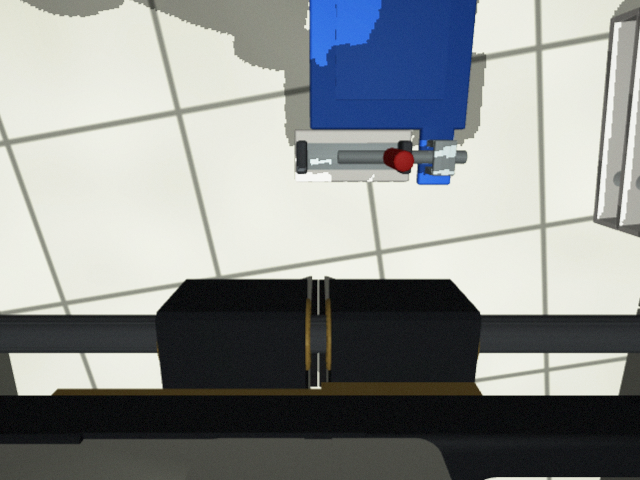

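Run:
```python
from h import *
p=cv2.imread("pics/w6.png")
cv2.imwrite("pics/w6c.png",cv2.resize(p[115:200,280:480],None,fx=4,fy=4,interpolation=cv2.INTER_CUBIC))
c=ctrl.get_calibration("wrist");f=240/np.tan(np.radians(c["vertical_fov"])/2);R=np.array(c["R"]);C=-R.T@np.array(c["t"])
def at(u,v,z):
    r=R.T@np.array([(u-c["cx"])/f,(v-c["cy"])/f,1]); return np.round(tobox(C+r*(z-C[2])/r[2])*1000,1)
print("end",at(467,157,.103),"keeper R",at(456,157,.112),"keeper L",at(433,157,.112))
h=cv2.cvtColor(p,cv2.COLOR_BGR2HSV); m=((h[...,0]<8)|(h[...,0]>172))&(h[...,1]>150)&(h[...,2]>60); m[:, :360]=0; m[:,440:]=0; m[200:]=0
v,u=np.nonzero(m); print("red",u.min(),u.max(),v.min(),v.max()); print("knob lo/hi",at(u.max(),v.mean(),.149),at(u.max()-22,v.mean(),.149),"lid corners",at(311,127,.096),at(465,128,.096))
```

```text
end [ 56.9 -85.4 103. ] keeper R [ 45.7 -84.9 112. ] keeper L [ 29.1 -84.9 112. ]
red 384 413 149 171
knob lo/hi [  6.  -84.3 149. ] [ -7.9 -84.3 149. ] lid corners [-59.2 -64.   96. ] [ 56.  -64.6  96. ]
```

View pics/w6c.png

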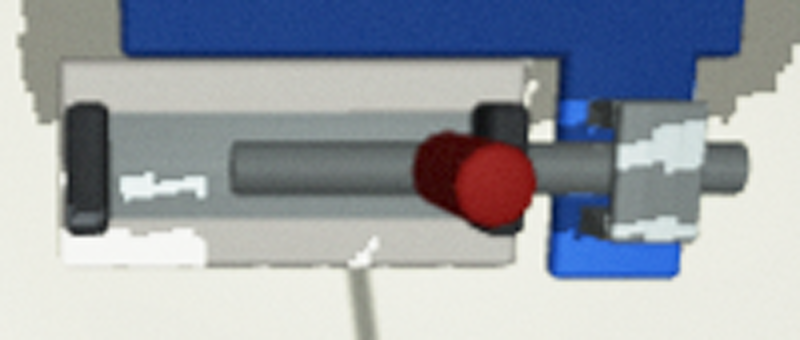

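The bolt passes right through the keeper: its end measures about 11–12 mm beyond the loop, and the push ended on the hard stop. The lid is flat and the arm is clear, so I'm handing in.

```bash
python3 -c "
from station import ctrl
print(ctrl.sign_off())"
```

```text
the job is handed in; nothing more can be done
None
```

The bottle and grey weight case stand upright side by side in the box, the lid is shut and the bolt is home through the keeper; I handed the job in at about 34 s of the 72 s, and no verdict came back.

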